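# Load the amber lens sample under the viewer's sprung clips

### The arm

A 6-joint arm with a two-finger parallel gripper is mounted at the origin on the work surface. World frame = base frame: x ahead of the robot, y to its left, z up, the work surface at z = 0. Lengths are in m, angles in degrees, forces in N, time in s.
With the tool pointing down it reaches from about 0.4 to 0.825 m from the base axis. Payload 7 kg.
Tool frame: the origin (TCP) lies midway between the tips of the shut fingers; the grasp point (between the pads) lies 19 mm behind it; z points along the fingers, y is the line along which they close (so a half turn about z gives the same grasp; the last joint's range is limited). The gripper opens to 88 mm and grips with 3 to 60 N. Pads are 19 mm wide; open, the fingers measure 130 mm over their backs; the gripper's body (78 mm by 193 mm) begins 47 mm behind the grasp point.
Start: joints at [-50.415, 20.546, 0.682, 0, -70.136, -16.507], TCP at [0.265, -0.621, 0.227] pointing down, gripper open.
Joint ranges: [-176.03, 176.03], [-82.01, 121.73], [-58.28, 71.71], [-173.87, 95.51], [-174.79, -0.11], [-173.66, 173.66]. Speed limits (degrees/s): [136.94, 136.94, 172.46, 180, 180, 180].

### API

Orientations are given as a 3x3 rotation matrix whose columns are the frame's x, y, z axes.
In Python, from rig import robot gives the robot as it stands. Calls block until the motion is done:
- robot.goto(position, orientation): joint-space move of the TCP to a pose.
- robot.servo_line(position, ori=None, speed=0.15): straight line of the TCP; ori=None keeps the orientation; speed is the mean speed in m/s.
- robot.movej(angles): joint-space move.
- robot.move_gripper(opening): opening from 0.0 (shut) to 1.0 (fully open); the grip force is fixed at half the most; returns when the fingers have stopped.
- robot.dwell(seconds).
- robot.ik(position, orientation): joint angles nearest the present ones, or None.
- robot.grab_frame(name): name is "scene" or "top"; returns (picture, depth): 420x560x3 uint8, red, green, blue; 420x560 float32, m along the optical axis (not along the pixel's ray), 0 where there is no reading.
- robot.camera_info(name): a dict with "vfov" (degrees; the focal length in pixels is half the picture's height over the tangent of half this angle, whatever the lens; pixels are square), "cx", "cy" (the principal point, pixels), "view" (4x4, takes a point from world to camera coordinates). Camera axes: x right, y down, z forward; pixel columns grow to the right and rows downward; lengths in m; the calibration is good to about 2 mm. A picture is of the moment at which its call begins. camera_info takes no time and is no camera call.
A pose or a line that the arm cannot do raises robot.Unreachable and nothing moves.
- robot.job_done(): hands the job in; it is judged then, once.
Readings, each from a call of its own:
- robot.read_t(): time.
- robot.read_qpos(): joint angles.
- robot.read_qvel(): joint speeds.
- robot.read_effort(): joint torques, N m.
- robot.read_position(): TCP position.
- robot.read_tcp_rot(): TCP orientation.
- robot.read_force(): force on the tool from outside, world axes, zero at the start.
- robot.read_ft_torque(): the same for the moment, N m.
- robot.read_grip_width(): opening from 0.0 (shut) to 1.0 (fully open).
- robot.read_finger_force(): force on a finger pad.
Only numpy, scipy, OpenCV 4.12 (cv2) and the standard library are available. Lean on these libraries where they do the work, as an engineer would, in place of code of your own. Each camera call takes 0.05 s, during which the arm holds its last target. There are 200 camera calls.

### The job

In the outdoor shop, load the amber lens sample into the black tint viewer: lay it flat on the lit bed between the side rails, slide it gently under the two sprung clips so that they ride up on it, and on until it is fully home and both clips have snapped down into its groove, then let go. Do not ram it against the end stop or crush it onto the bed, do not bend the clips far up, and leave the green sample and the goods around alone.

Things in the scene. Friction and masses are not known exactly. Their poses are not given: they have to be found in the camera images.
- amber_grip (a point): Centre of the upright black grip block (16 x by 24 y mm) of the loose amber sample (0.08 to 0.15 kg), 34 mm above the sample's underside; the block's top is at 50 mm. +x points to the sample's front edge, 90 mm ahead.
- amber_foot (a point): Centre of the underside of the amber sample, 40 mm ahead of and 34 mm below its grip, same axes. The sample is a plate 100 (x) by 60 (y) by 8 mm. Across its top, x = +16 to +30.5 mm, runs a groove 4 mm deep; the black nose bar ahead of it is 8 mm thick again. The grip block is centred at x = -40.
- green_grip (a point): The same grip point of the green sample (same shape), to be left alone. The two lie flat on the bench, one left and one right of the viewer.
- viewer: Fixed black light box 200 (x) by 100 (y) mm, origin at its underside's centre; its flat white bed is 30 mm up. A sample is slid along its +x. Side rails, 13 mm above the bed and 64 mm apart inside, run from x = -35 to +100; their mouth flares to 83 mm at x = -62; the bed before that (to x = -100) is open.
- feet (a point): Point on the bed (viewer axes, viewer x = +34 mm) midway between the two clips' round feet when the grey clip bar is at its middle setting. The bar is bolted up to 12 mm nearer or farther along x, differently each day; this point does not show it. The clips' upturned toes reach 21 mm nearer the mouth and leave 11 mm of height there.
- stop (a point): Point on the bed 23 mm beyond point feet: the bar's upright, rigid end-stop face (10 mm high) at the middle setting; it shifts with the bar, up to 12 mm. With the front edge on the stop, or up to 1 mm short, the feet sit in the groove. Riding up takes 4 to 10 N of push, sliding 1 to 4 N; the stop is a hard rise above that. Above 25 N on it is ramming.
- clip_left (a joint): Angle (rad) of the sprung clip at viewer y = +18 mm: 0 with nothing under it, about 0.01 with its foot in the groove, about 0.10 while its foot rides on the 8 mm thick plate; above 0.25 bent too far. Its foot presses down with about 2 to 2.5 N.
- clip_right (a joint): The same for the clip at viewer y = -18 mm.
- jar: Bystander: foil-coloured jar with blue lid, 84 mm diameter, 85 mm tall, origin at its underside's centre.
- packet: Bystander: silvery packet 70 x 130 x 45 mm, origin at its underside's centre.
There are look-alikes about, which are no part of the job. Of the things shaped like the part that bears amber_grip, the amber glass one is meant. Leave any blue look-alike of the viewer alone.

How it is judged (in metres and radians):
On the way:
1. both clips ride up on the amber sample while it lies flat on the bed between the rails (value of joint each of clip_left, clip_right above 0.06 rad and z of amber_foot in the frame of viewer between 0.027 and 0.034 m and x of amber_foot in the frame of viewer above -0.04 m), for 0.1 s.
At the end, for the whole second after the job is handed in: The amber sample lies flat on the bed (3 mm, 0.04 rad), within 5 mm of the viewer's centre line, its centre 8 mm behind to 22 mm ahead of the viewer's, both clips snapped into its groove (each below 0.045; only so within about 1 mm of the stop), at rest and let go (value of joint each of clip_left, clip_right below 0.045 rad and x of amber_foot in the frame of viewer between -0.0078 and 0.022 m and y of amber_foot in the frame of viewer between -0.005 and 0.005 m and z of amber_foot in the frame of viewer between 0.027 and 0.033 m and angle between amber_foot's own z axis and vertical below 0.04 rad and linear speed of amber below 0.01 m/s); the robot touches nothing.
It fails at once if the amber sample is pressed on the viewer's bed or rails with more than 25 N (contact force between amber and viewer above 25 N).
It fails at once if the amber sample is rammed against the end stop or clips with more than 25 N (contact force between amber and clipbar above 25 N).
It fails at once if a clip is bent up beyond 0.25 (value of joint any of clip_left, clip_right above 0.25 rad).
It fails at once if the green sample is moved by more than 15 mm (distance of green_grip from where it was at the start of the episode above 0.015 m).
It fails at once if the jar or packet is moved by more than 15 mm (distance of any of jar, packet from where it was at the start of the episode above 0.015 m).
It also fails if it takes over 72 s, if anything falls off the work surface, if the arm or the gripper's body presses on something with over 40 N, if the wrist force passes 120 N, or if a joint passes its speed limit or range.

## Working session

There is one attempt and no reset: what is moved stays moved. The work goes in short steps, each a Python script; the robot and the scene stay as the last script left them, time stands still between calls to the robot, and variables do not carry over. Pictures are saved under pics/ and viewed, at most 10 in all, crops included, and the job is handed in when it is done.

```bash
mkdir -p pics; cat > h.py <<'E'
import numpy as np, cv2
from rig import robot
def cam(n):
    c=robot.camera_info(n); f=210/np.tan(np.radians(c['vfov']/2)); return f,c['cx'],c['cy'],np.array(c['view'])
def cloud(n,d):
    f,cx,cy,V=cam(n); v,u=np.mgrid[0:420,0:560]
    P=np.stack([(u-cx)/f*d,(v-cy)/f*d,d],-1)
    return (P-V[:3,3])@V[:3,:3]
E
python3 - <<'E'
from h import *
for n in ("scene","top"):
    im,d=robot.grab_frame(n); cv2.imwrite(f"pics/{n}0.png",cv2.resize(im[...,::-1],(800,600),interpolation=cv2.INTER_CUBIC)); np.savez(f"{n}0.npz",im=im,d=d)
    print(cam(n)); print({k:v for k,v in robot.camera_info(n).items() if k!='view'})
E
```

```text
(np.float64(496.50784871326573), 281.27408806305164, 213.39471768537345, array([[-0.35855281,  0.93328456, -0.02048934,  0.21596103],
       [ 0.61578033,  0.2199626 , -0.75659173, -0.30458761],
       [-0.70160849, -0.28389502, -0.65356648,  1.60058739],
       [ 0.        ,  0.        ,  0.        ,  1.        ]]))
{'vfov': 45.85225670935655, 'cx': 281.27408806305164, 'cy': 213.39471768537345}
(np.float64(388.74823651120414), 278.63360199866685, 210.01954906270726, array([[-0.00207517, -0.99995576,  0.00917502, -0.00558979],
       [-0.99955073,  0.00179981, -0.02991829,  0.53383694],
       [ 0.02990046, -0.00923298, -0.99951024,  0.95198884],
       [ 0.        ,  0.        ,  0.        ,  1.        ]]))
{'vfov': 56.75542509901105, 'cx': 278.63360199866685, 'cy': 210.01954906270726}
```

View pics/scene0.png

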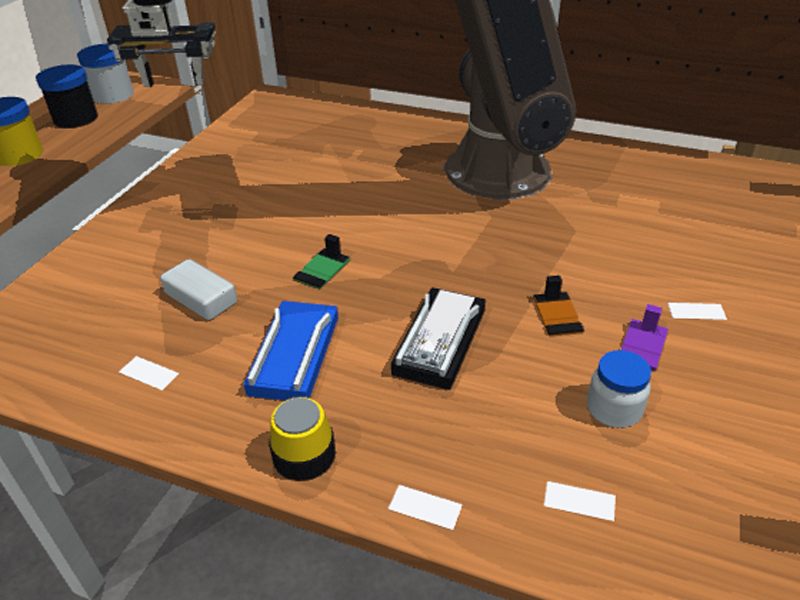

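View pics/top0.png

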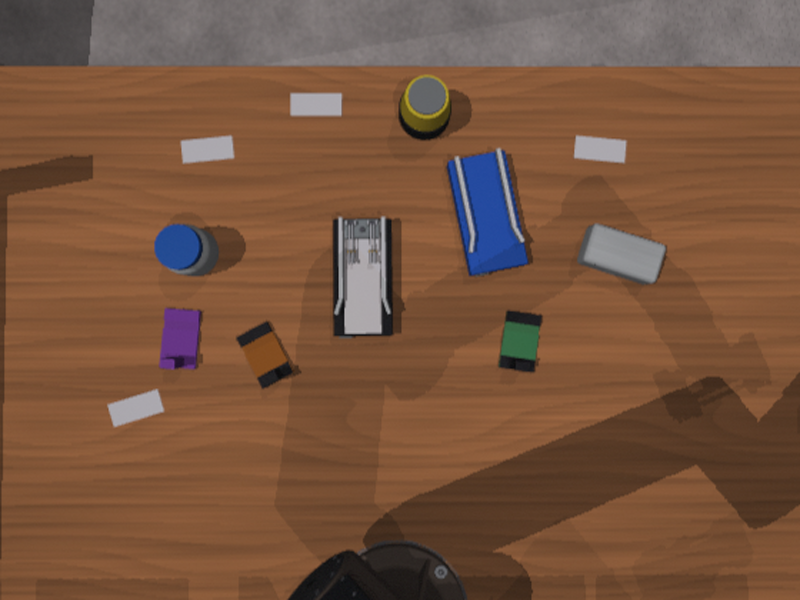

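Scene picture: candidates are amber (557,305), green (322,265) and purple (646,340); black viewer (440,335), blue look-alike (292,350). In the top view: amber sample (265,355), with its grip at (280,376) and nose at (255,335); green (520,340); purple (180,338); black viewer (363,277), mouth towards the robot; blue (487,212). I choose amber and black, and check them in a close crop.

```bash
python3 - <<'E'
from h import *
z=np.load("top0.npz"); im=z['im']; d=z['d']
c=im[145:280,160:290]; cv2.imwrite("pics/crop1.png",cv2.resize(c[...,::-1],None,fx=4.4,fy=4.4,interpolation=cv2.INTER_CUBIC))
for n in("top","scene"):
    z=np.load(n+"0.npz"); P=cloud(n,z['d']); im=z['im'].astype(int); 
    ok=z['d']>0
    # amber plate, grip, viewer by region/height
    reg=ok&(P[...,0]>.3)&(P[...,0]<.5)&(P[...,1]>.12)&(P[...,1]<.30)
    am=reg&(im[...,0]>120)&(im[...,2]<60)&(P[...,2]>.004)&(P[...,2]<.016)&(P[...,1]<.27)
    gr=reg&(P[...,2]>.025)&(P[...,1]<.27)
    top=reg&(P[...,2]>.046)&(P[...,1]<.25)
    dark=reg&(im.sum(-1)<110)&(P[...,2]>.003)&(P[...,2]<.016)
    for nm,m in(("amber",am),("grip",gr),("griptop",top),("dark",dark)): print(n,nm,m.sum(),P[m].mean(0).round(4) if m.sum() else '')
    v=ok&(P[...,2]>.015)&(P[...,2]<.08)&(P[...,0]>.35)&(P[...,0]<.68)&(P[...,1]>-.05)&(P[...,1]<.13)
    r=cv2.minAreaRect(P[v][:,:2].astype(np.float32)*1000);print(n,"viewer",v.sum(),r)
    w=v&(im.min(-1)>150)&(P[...,2]<.035)
    print(n,"bed",P[w].mean(0),P[w].min(0),P[w].max(0), "table z",np.median(P[ok&(abs(P[...,2])<.02)][:,2]))
    u=reg&(P[...,2]>.004)&(P[...,2]<.016)&(P[...,1]<.25)
    print(n,"sample",cv2.minAreaRect(P[u][:,:2].astype(np.float32)*1000))
E
```

```text
top amber 481 [0.4374 0.2228 0.0074]
top grip 84 [0.4053 0.2039 0.0476]
top griptop 71 [0.4045 0.2055 0.0496]
top dark 244 [0.4513 0.2254 0.0079]
top viewer 3407 ((571.3433837890625, 54.510902404785156), (201.99668884277344, 99.53145599365234), 0.036835648119449615)
top bed [0.54469636 0.05341333 0.02992965] [0.48023915 0.02405366 0.02424148] [0.63554232 0.08457616 0.03458364] table z 5.761107784193844e-07
top sample ((400.113525390625, 186.15626525878906), (194.96018981933594, 125.41390991210938), 0.38812974095344543)
scene amber 341 [0.4397 0.2257 0.0076]
scene grip 128 [0.4111 0.2082 0.0413]
scene griptop 51 [0.4083 0.2076 0.0497]
scene dark 235 [0.4533 0.2296 0.0082]
scene viewer 2722 ((574.55859375, 57.094635009765625), (204.19400024414062, 100.99273681640625), 0.5953476428985596)
scene bed [0.54829583 0.05489978 0.0300767 ] [0.47579218 0.01179322 0.02541924] [0.64143869 0.08773999 0.03492561] table z 0.00020264579143296883
scene sample ((405.39093017578125, 186.19482421875), (190.78399658203125, 126.02177429199219), 1.2784570455551147)
```

View pics/crop1.png

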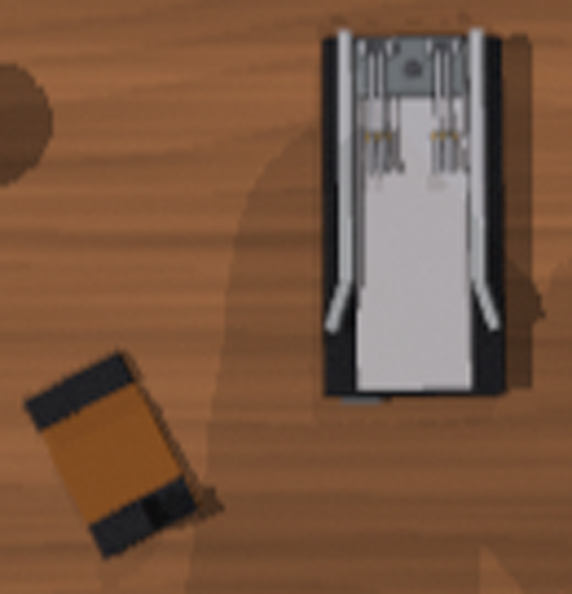

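```bash
cat >> h.py <<'E'
def pix2w(n,uv,z):
    """pixels -> world points on the plane at height z"""
    f,cx,cy,V=cam(n); R=V[:3,:3]; o=-R.T@V[:3,3]
    uv=np.atleast_2d(np.array(uv,float)); r=np.c_[(uv[:,0]-cx)/f,(uv[:,1]-cy)/f,np.ones(len(uv))]@R
    return o+r*((z-o[2])/r[:,2])[:,None]
def rotz(a):
    """tool down, tool x along yaw a (rad)"""
    c,s=np.cos(a),np.sin(a); return np.array([[c,s,0],[s,-c,0],[0,0,-1.]])
E
python3 - <<'E'
from h import *
cr=lambda p:np.array(p)/4.4-.5+.5/4.4+[160,145]
s=pix2w("top",cr([(25,402),(122,350),(197,507),(107,558)]),.008); print(s.round(4)*1000)
print("centre",s.mean(0), "len",np.linalg.norm(s[0]-s[3]),np.linalg.norm(s[1]-s[2]),np.linalg.norm(s[0]-s[1]))
f=s[0]+s[1]-s[2]-s[3]; print("yaw",np.degrees(np.arctan2(f[1],f[0])))
v=pix2w("top",cr([(322,40),(502,40),(505,395),(323,395)]),.03); print(v.round(4)*1000, v.mean(0))
f=v[0]+v[1]-v[2]-v[3]; print("yaw",np.degrees(np.arctan2(f[1],f[0])))
for n in("top","scene"):
    z=np.load(n+"0.npz"); P=cloud(n,z['d']); im=z['im']
    m=(P[...,2]>.003)&(P[...,2]<.016)&(P[...,0]>.37)&(P[...,0]<.51)&(P[...,1]>.165)&(P[...,1]<.275)&(z['d']>0)
    q,l,st,ce=cv2.connectedComponentsWithStats(m.astype(np.uint8)); k=1+st[1:,4].argmax()
    print(n,cv2.minAreaRect(P[l==k][:,:2].astype(np.float32)*1000))
    # side lines of rails: fit each rail top
    for lo,hi in((.075,.105),(.0,.035)):
        m=(z['d']>0)&(P[...,2]>.038)&(P[...,2]<.048)&(P[...,0]>.545)&(P[...,0]<.67)&(P[...,1]>lo)&(P[...,1]<hi)
        Q=P[m]; print(n,m.sum(),Q.mean(0), np.degrees(np.polyfit(Q[:,0],Q[:,1],1)[0]))
E
```

```text
[[470.5 272.1   8. ]
 [499.4 218.2   8. ]
 [411.7 176.    8. ]
 [383.6 225.9   8. ]]
centre [0.44130523 0.22304995 0.008     ] len 0.09842219803082101 0.09729122671578738 0.06119318211535839
yaw 26.845167451647722
[[669.8 104.3  30. ]
 [669.7   5.2  30. ]
 [474.5   3.9  30. ]
 [474.7 103.4  30. ]] [0.57216481 0.05421665 0.03      ]
yaw 0.3141036511161086
top ((438.98504638671875, 225.85687255859375), (100.00711059570312, 64.0721664428711), 27.52674102783203)
top 222 [0.617712   0.08691098 0.04246753] -3.264376438046245
top 208 [0.61630895 0.02220282 0.0426746 ] 3.3778646254024087
scene ((442.2850341796875, 229.4012908935547), (108.2005386352539, 66.6322021484375), 28.0052547454834)
scene 216 [0.62102634 0.08887496 0.04274849] -3.479368727545239
scene 169 [0.61515156 0.02360996 0.04253252] 2.473353252511448
```

```bash
python3 - <<'E'
from h import *
p=np.array([.4050,.2057]); yaw=np.radians(27.2)
for a in (yaw+np.pi/2,yaw-np.pi/2):
    print(np.degrees(a),robot.ik([*p,.019],rotz(a)), robot.ik([.445,.0545,.05],rotz(a-yaw)), robot.ik([.545,.0545,.05],rotz(a-yaw)))
a=yaw-np.pi/2 if robot.ik([*p,.019],rotz(yaw-np.pi/2)) is not None else yaw+np.pi/2
q=robot.read_qpos(); c=[]
for s in(1,-1):
    k=robot.ik([*p,.15],rotz(yaw+s*np.pi/2))
    if k is not None: c.append((abs(np.array(k)-q).max(),s))
s=min(c)[1]; a=yaw+s*np.pi/2; print("sign",s)
robot.goto([*p,.15],rotz(a)); print(robot.read_t())
robot.move_gripper(.8)
robot.servo_line([*p,.021],speed=.1)
print(robot.read_t(),robot.read_position(),robot.read_force())
robot.move_gripper(0); robot.dwell(.2)
print(robot.read_t(),robot.read_grip_width()*88,robot.read_finger_force(),robot.read_force())
robot.servo_line([*p,.10],speed=.1)
print(robot.read_t(),robot.read_force(),robot.read_grip_width()*88)
im,d=robot.grab_frame("top"); cv2.imwrite("pics/g_top.png",cv2.resize(im[...,::-1],(800,600)))
im,d=robot.grab_frame("scene"); cv2.imwrite("pics/g_scene.png",cv2.resize(im[...,::-1],(800,600)))
E
```

```text
117.19999999999999 [ 51.90217006  14.61938025 -41.2790191    0.         -34.10160065
 155.29782994] [ 32.31130723  10.9959111  -40.20665768   0.         -38.79743122
 147.68869277] [ 26.20892196  19.11524242 -27.90873783   0.         -42.97601975
 153.79107804]
-62.8 [ 51.90217006  14.61938025 -41.2790191    0.         -34.10160065
 -24.70217006] [ 32.31130723  10.9959111  -40.20665768   0.         -38.79743122
 -32.31130723] [ 26.20892196  19.11524242 -27.90873783   0.         -42.97601975
 -26.20892196]
sign -1
3.0583
5.0667 [0.40526636 0.20602308 0.02146738] [-0.02989132 -0.2954308   0.40421322]
6.1667 15.784158992079774 29.999734461307526 [0.62851165 0.49052629 0.03292319]
7.1083 [-0.60848778  0.07719493 -2.35356993] 15.61517433133985
```

View pics/g_scene.png

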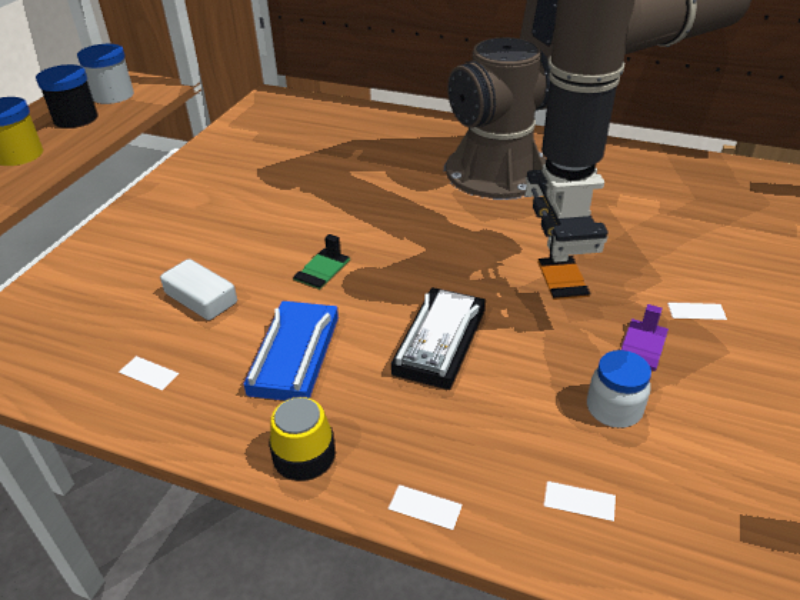

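The sample is held level at scene pixel (565,275). Next: carry it to just above the viewer mouth and look again.

```bash
python3 - <<'E'
from h import *
a=-np.pi/2
robot.goto([.442,.0545,.11],rotz(a)); robot.servo_line([.442,.0545,.058],speed=.1)
robot.dwell(.2); print(robot.read_t(),robot.read_position(),robot.read_force())
ims=[]
im,d=robot.grab_frame("top"); np.savez("top1.npz",im=im,d=d); A=cv2.resize(im[145:270,210:310][...,::-1],None,fx=4,fy=4,interpolation=cv2.INTER_CUBIC)
im,d=robot.grab_frame("scene"); np.savez("scene1.npz",im=im,d=d); B=cv2.resize(im[170:295,255:355][...,::-1],None,fx=4,fy=4,interpolation=cv2.INTER_CUBIC)
cv2.imwrite("pics/c2.png",np.hstack([A,B]))
for n in("top","scene"):
    z=np.load(n+"1.npz"); P=cloud(n,z['d']); i=z['im'].astype(int)
    m=(i[...,0]>100)&(i[...,2]<60)&(i[...,0]-i[...,2]>80)&(P[...,2]>.038)&(P[...,2]<.056)&(P[...,0]>.4)&(P[...,0]<.56)&(abs(P[...,1]-.054)<.05)
    Q=P[m]; print(n,m.sum(),Q.mean(0) if len(Q) else '',cv2.minAreaRect(Q[:,:2].astype(np.float32)*1000) if len(Q) else '')
    if len(Q): print(np.percentile(Q,[2,50,98],axis=0).round(4)); print("tilt",np.linalg.lstsq(np.c_[Q[:,:2],np.ones(len(Q))],Q[:,2],rcond=None)[0])
E
```

```text
8.7417 [0.44242418 0.05484728 0.0586189 ] [ 1.01450791 -0.6117376  -1.65419843]
top 0  
scene 377 [0.48250009 0.05741285 0.04491453] ((472.91192626953125, 56.571895599365234), (60.700965881347656, 74.43038177490234), 89.1571044921875)
[[0.4557 0.0281 0.0399]
 [0.4831 0.0572 0.0452]
 [0.5076 0.0862 0.0491]]
tilt [-5.97532891e-02 -2.13799141e-05  7.37467291e-02]
```

View pics/c2.png

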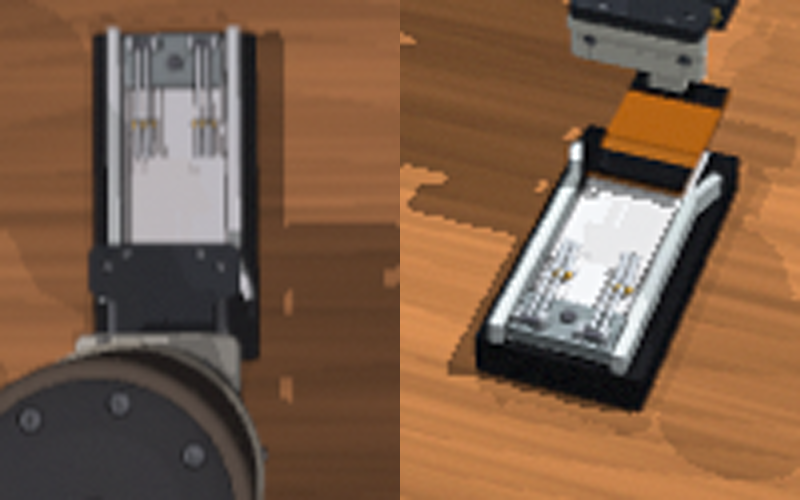

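The right half shows the sample level-ish at (665,125) over the mouth, laterally centred. I'll check the apparent nose-down tilt against the same fit on the table and bed.

```bash
python3 - <<'E'
from h import *
fit=lambda Q:(np.linalg.lstsq(np.c_[Q[:,:2],np.ones(len(Q))],Q[:,2],rcond=None)[0].round(4),len(Q),Q.mean(0).round(4))
z=np.load("scene1.npz");P=cloud("scene",z['d']);i=z['im'].astype(int)
m=(i[...,0]>100)&(i[...,2]<60)&(i[...,0]-i[...,2]>80)&(P[...,2]>.036)&(P[...,2]<.058)&(P[...,0]>.45)&(P[...,0]<.51)&(abs(P[...,1]-.057)<.027)
print("held",fit(P[m])); 
for lo in np.arange(.455,.51,.008):
    k=m&(abs(P[...,0]-lo)<.004); print(round(lo,3),k.sum(),P[k][:,2].mean().round(4))
k=(i.min(-1)>150)&(abs(P[...,2]-.03)<.005)&(P[...,0]>.5)&(P[...,0]<.58)&(abs(P[...,1]-.056)<.025); print("bed",fit(P[k]))
z=np.load("scene0.npz");P=cloud("scene",z['d']);i=z['im'].astype(int)
m=(i[...,0]>100)&(i[...,2]<60)&(i[...,0]-i[...,2]>60)&(P[...,2]>.005)&(P[...,2]<.02)&(P[...,0]>.40)&(P[...,0]<.48)&(P[...,1]<.26)&(P[...,1]>.19); print("table",fit(P[m]))
print(robot.read_tcp_rot().round(4), robot.read_ft_torque())
E
```

```text
held (array([-0.0687,  0.0117,  0.0775]), 330, array([0.4831, 0.0572, 0.0449]))
0.455 24 0.0458
0.463 40 0.046
0.471 51 0.0458
0.479 43 0.0456
0.487 46 0.0456
0.495 68 0.0442
0.503 52 0.0428
bed (array([0.0091, 0.004 , 0.0247]), 272, array([0.5573, 0.0562, 0.03  ]))
table (array([-0.0028, -0.0066,  0.0107]), 316, array([0.4381, 0.225 , 0.0079]))
[[ 0.e+00 -1.e+00  9.e-04]
 [-1.e+00 -0.e+00  5.e-04]
 [-5.e-04 -9.e-04 -1.e+00]] [0.02615957 0.11460198 0.01322348]
```

```bash
python3 - <<'E'
from h import *
x,y,z=.442,.0542,.054
robot.servo_line([x,y,z],speed=.05); robot.dwell(.2); f0=robot.read_force(); print(f0,robot.read_t())
while z>.0485:
    z-=.0005; robot.servo_line([x,y,z],speed=.02); f=robot.read_force()-f0
    if f[2]>1.5: break
print("touch",z,f,robot.read_position(),robot.read_t())
z+=.0003
log=[]
while x<.50:   # centre to about -32
    x+=.004; robot.servo_line([x,y,z],speed=.04); f=robot.read_force()-f0
    log.append((round(x,4),*f.round(1)))
    if abs(f[:2]).max()>6 or f[2]>8: break
print(*log,sep="\n"); print(robot.read_position(),robot.read_t(),z)
np.save("st.npy",[x,y,z,*f0])
E
```

```text
[ 0.18988519 -0.10598633 -0.76084548] 9.2917
touch 0.050499999999999996 [-1.98877478 -0.45680448  5.67260592] [0.4423229  0.05426607 0.05091834] 11.0417
(0.446, np.float64(-0.1), np.float64(-0.1), np.float64(2.2))
(0.45, np.float64(1.0), np.float64(0.9), np.float64(2.8))
(0.454, np.float64(1.1), np.float64(0.2), np.float64(3.8))
(0.458, np.float64(0.7), np.float64(-1.4), np.float64(5.7))
(0.462, np.float64(-0.6), np.float64(-0.9), np.float64(5.2))
(0.466, np.float64(0.1), np.float64(-0.0), np.float64(6.1))
(0.47, np.float64(-0.3), np.float64(-0.4), np.float64(5.4))
(0.474, np.float64(0.6), np.float64(-1.2), np.float64(6.2))
(0.478, np.float64(0.7), np.float64(-1.3), np.float64(5.7))
(0.482, np.float64(-0.4), np.float64(-0.5), np.float64(6.2))
(0.486, np.float64(1.0), np.float64(-0.1), np.float64(5.8))
(0.49, np.float64(-0.1), np.float64(-0.9), np.float64(5.9))
(0.494, np.float64(0.0), np.float64(0.3), np.float64(6.0))
(0.498, np.float64(-0.2), np.float64(-1.4), np.float64(5.2))
(0.502, np.float64(0.2), np.float64(0.0), np.float64(6.3))
[0.50220049 0.0541404  0.05100973] 14.7917 0.0508
```

```bash
cat > slide.py <<'E'
from h import *
x,y,z,*f0=np.load("st.npy"); f0=np.array(f0); z=.0510
log=[]
while x<.556:
    x+=.002 if x<.516 else .0007; robot.servo_line([x,y,z],speed=.02); f=robot.read_force()-f0
    log.append((round(x,4),*f.round(1).tolist()))
    lim=11 if x<.535 else 8.5
    if f[0]<-lim or abs(f[1])>6 or f[2]>12: break
print(*log,sep="\n"); print(robot.read_position(),robot.read_t())
np.save("st.npy",[x,y,z,*f0])
im,d=robot.grab_frame("scene"); np.savez("s2.npz",im=im,d=d)
cv2.imwrite("pics/c3.png",cv2.resize(im[170:295,245:365][...,::-1],None,fx=4.8,fy=4.8,interpolation=cv2.INTER_CUBIC))
E
python3 slide.py
```

```text
(np.float64(0.504), -0.6, -0.4, 4.6)
(np.float64(0.506), -0.6, -0.9, 5.9)
(np.float64(0.508), -1.0, -0.1, 5.5)
(np.float64(0.51), -0.2, -0.7, 5.9)
(np.float64(0.512), -0.1, -0.8, 5.2)
(np.float64(0.514), -0.7, -0.4, 5.7)
(np.float64(0.516), -3.0, 0.8, 6.8)
(np.float64(0.5167), -5.5, 0.8, 9.6)
(np.float64(0.5174), -6.7, 1.5, 10.4)
(np.float64(0.5181), -7.2, -0.0, 11.3)
(np.float64(0.5188), -7.4, -0.2, 13.2)
[0.51699015 0.05364714 0.05098016] 17.5417
```

View pics/c3.png

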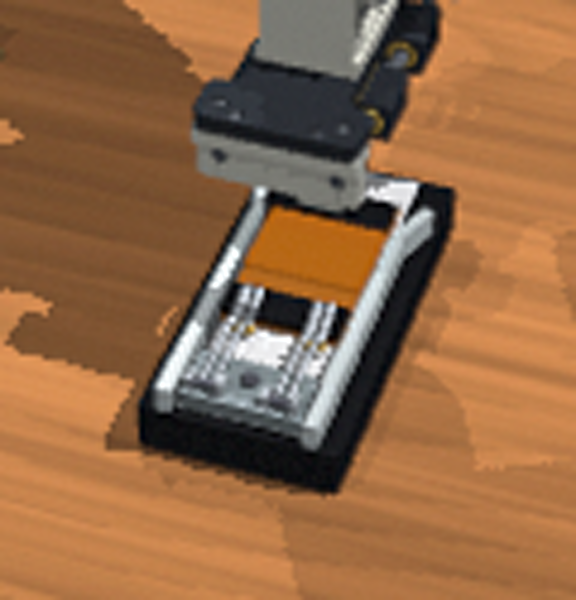

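The nose bar is under both clip toes and its front at the feet, around (285,310), sample straight between the rails. Upward force is building, so I raise slightly and continue.

```bash
sed -i 's/z=.0510/z=.0517/; s/f\[2\]>12/f[2]>16/; s/c3.png/c4.png/; s/s2.npz/s3.npz/; s/lim=11 if x<.535 else 8.5/lim=12/; s/f\[0\]<-lim or/f[0]<-lim or (x>.527 and robot.read_position()[0]>.532 and f[0]<-8) or/' slide.py; python3 slide.py
```

```text
(np.float64(0.5195), -6.6, 0.3, 6.8)
(np.float64(0.5202), -6.6, 0.7, 6.5)
(np.float64(0.5209), -6.3, -0.3, 7.3)
(np.float64(0.5216), -6.8, -1.1, 7.0)
(np.float64(0.5223), -6.8, 0.8, 8.0)
(np.float64(0.523), -7.2, 0.2, 8.1)
(np.float64(0.5237), -6.6, -0.5, 8.5)
(np.float64(0.5244), -7.5, -0.2, 7.5)
(np.float64(0.5251), -7.2, 0.5, 8.2)
(np.float64(0.5258), -8.1, -0.5, 9.2)
(np.float64(0.5265), -9.1, -0.1, 9.4)
(np.float64(0.5272), -9.2, -0.1, 10.0)
(np.float64(0.5279), -9.0, 0.2, 9.1)
(np.float64(0.5286), -4.2, -1.3, 5.5)
(np.float64(0.5293), -3.6, -0.6, 2.3)
(np.float64(0.53), -1.4, -0.4, -1.9)
(np.float64(0.5307), -0.2, -0.7, -5.0)
(np.float64(0.5314), -1.2, -1.7, -5.9)
(np.float64(0.5321), -0.7, -0.7, -6.3)
(np.float64(0.5328), -1.4, -1.0, -6.6)
(np.float64(0.5335), 0.1, -0.4, -5.9)
(np.float64(0.5342), -1.5, -0.3, -6.9)
(np.float64(0.5349), -0.7, 0.5, -6.5)
(np.float64(0.5356), -0.6, -0.1, -6.6)
(np.float64(0.5363), -0.4, -0.4, -6.6)
(np.float64(0.537), -0.6, 0.0, -7.2)
(np.float64(0.5377), -0.3, -0.1, -6.7)
(np.float64(0.5384), -0.8, -0.3, -7.1)
(np.float64(0.5391), -0.9, 0.3, -7.3)
(np.float64(0.5398), -0.6, -0.7, -6.7)
(np.float64(0.5405), -0.7, -0.3, -5.6)
(np.float64(0.5412), -1.1, -0.1, -6.2)
(np.float64(0.5419), -1.5, -0.7, -5.9)
(np.float64(0.5426), -0.5, 0.0, -6.8)
(np.float64(0.5433), -1.3, -1.1, -5.6)
(np.float64(0.544), 0.3, 0.3, -7.2)
(np.float64(0.5447), -1.5, 0.2, -6.5)
(np.float64(0.5454), 0.2, -0.4, -6.6)
(np.float64(0.5461), 2.9, -1.6, -5.5)
(np.float64(0.5468), 3.7, 0.8, -5.2)
(np.float64(0.5475), 3.2, 1.3, -4.7)
(np.float64(0.5482), 2.1, 0.8, -5.9)
(np.float64(0.5489), -0.3, 0.3, -4.7)
(np.float64(0.5496), -1.2, -1.1, -4.3)
(np.float64(0.5503), -6.1, -0.9, -2.2)
(np.float64(0.551), -7.1, -0.7, -0.1)
(np.float64(0.5517), -10.3, -0.8, 2.8)
[0.54917788 0.05336152 0.05140881] 29.3417
```

Clear signature: ride-up at x≈.526–.529, a 17 mm ride, a snap at .546 and the stop at .550. Now relieve the push, release, and look.

```bash
python3 - <<'E'
from h import *
x,y,z,*f0=np.load("st.npy"); f0=np.array(f0)
x-=.001; z=.0512
robot.servo_line([x,y,z],speed=.02); robot.dwell(.2); print(robot.read_force()-f0,robot.read_position())
robot.move_gripper(.32); robot.dwell(.2); print(robot.read_grip_width()*88,robot.read_force(),robot.read_finger_force())
p=robot.read_position(); xm=p[0]
robot.servo_line([xm,y,.10],speed=.05); print(robot.read_force()); robot.servo_line([xm,y,.2],speed=.15)
robot.goto([.35,-.25,.25],rotz(-np.pi/2)); print(robot.read_t(),robot.read_force())
o=[]
for n,(r,c) in dict(top=(145,210),scene=(170,255)).items():
    im,d=robot.grab_frame(n); np.savez(n+"4.npz",im=im,d=d); o.append(cv2.resize(im[r:r+125,c:c+100][...,::-1],None,fx=4,fy=4,interpolation=cv2.INTER_CUBIC))
cv2.imwrite("pics/c5.png",np.hstack(o))
E
```

```text
[-9.17570827 -1.12612078  3.03998731] [0.54905633 0.05353065 0.05124698]
27.97107111372285 [-0.28686856  0.2175414  -0.13765864] 0.0
[-0.79449459  0.78366287 -1.13458634]
33.85 [ 1.0367818   0.79335869 -1.66475681]
```

View pics/c5.png

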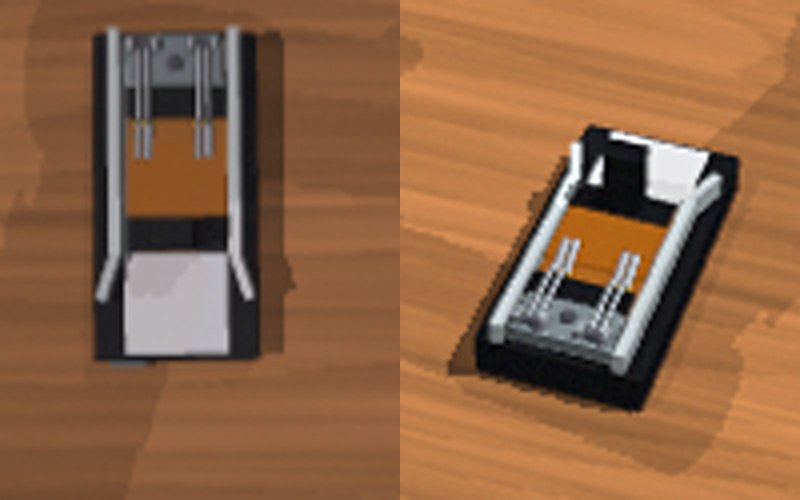

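Both halves show the sample straight between the rails. Its nose is against the grey bar (175,88), the clip feet sit in the groove behind the nose bar (145,122) and (205,122), its centre is at about +15 mm, and the gripper is clear.

```bash
python3 -c "
from rig import robot
print(robot.job_done())"
```

```text
the job is handed in; nothing more can be done
None
```

I loaded the amber sample into the black viewer and handed the job in at about 34 s. The wrist force showed the clips ride up and snap down, then the stop at about 10 N. The last pictures show it home and let go; no verdict came back.

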